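Snap the insulating cap onto the bare battery terminal

ROBOT

A 6-joint arm with a two-finger parallel gripper is mounted at the origin on the work surface. World frame = base frame: x ahead of the robot, y to its left, z up, the work surface at z = 0. Lengths are in mm, angles in rad, forces in N, time in s.
With the tool pointing down it reaches from about 400 to 925 mm from the base axis. Payload 3.4 kg.
Tool frame: the origin (TCP) lies at the very end of the fingers, on their centre line; the grasp point (between the pads) lies 19 mm behind it (env.grip_depth is the distance from the TCP to the grasp point, in mm); z points along the fingers, y is the line along which they close (so a half turn about z gives the same grasp; the last joint's range is limited). The gripper opens to 85 mm and grips with 20 to 120 N. Pads are 22 mm wide; open, the fingers measure 114 mm over their backs; the gripper's body (76 mm by 85 mm) begins 54 mm behind the grasp point. The pads swing forward as they close: fully open they stand 13 mm farther back than shut.
Start: joints at [1.185, 0.307, 1.506, -0, 1.328, -0.073], TCP at [176.965, 547.097, 231.305] pointing down, gripper open.
Joint ranges: [-3.12, 3.12], [-1.05, 2.28], [0.14, 2.33], [-1.42, 4.57], [0.1, 2.73], [-2.68, 2.68]. Speed limits (rad/s): [2.57, 2.57, 3.14, 3.14, 3.14, 3.14].

INTERFACE

Orientations are given as a rotation vector (axis times angle).
In Python, from rig import env gives the robot as it stands. The module is installed in compiled form; this text tells all that it offers.
- The arm moves only by the shell command python3 -m pendant 'ROWS' [FORCE]. ROWS is JSON, a list of rows, each a list of 7 numbers: the shift along the world's x, y, z in cm, then the turn, a rotation vector about the world's x, y, z in degrees, then the opening, from -1 (shut) to 1 (fully open). A call has 1 to 20 rows; each row is the pose to reach, as a shift and turn from the pose commanded when the call began; what a row does not reach only later rows make up. A row lasts 1/12 s, in which the tool goes at most 41.7 mm and 7.16 degrees, less where a joint would pass 70% of its speed; a pose out of reach is approached as far as the arm can. A call with a gripper value outside its range is refused whole. The fingers move at their own pace and stop on an object; FORCE is the grip in N (left out, the last holds). Time passes only in rows, so rows that repeat a pose let the fingers close. It gives the time, the measured TCP pose, the force, the opening and the grip force at its end, in the units of the state.
- env.read_state(): the state, without advancing time (a new reading comes with each control period).
- env.read_camera(name): name is "side" or "top" or "wrist"; returns (picture, depth): 384x512x3 uint8, red, green, blue; 384x512 float32, mm along the optical axis (not along the pixel's ray), 0 where there is no reading.
- env.camera_model(name): a dict with "fx", "fy", "cx", "cy" (pixels), "extrinsics" (4x4, takes a point from camera to world coordinates); the wrist camera has in their place "hand_eye" (4x4, takes a point from camera to tool coordinates, whose origin is the TCP and whose axes are the flange's). Camera axes: x right, y down, z forward; pixel columns grow to the right and rows downward; lengths in mm; the calibration is good to about 2 mm. A picture is of the moment at which its call begins: read the wrist's pose just before it. camera_model takes no time and is no camera call.
- env.sign_off(): hands the job in; it is judged then, once.
The state is a dict: "clock": time; "joint_positions": joint angles; "qvel": joint speeds; "effort": joint torques, N m; "eef_pos": TCP position; "ee_rot": TCP orientation; "wrist_force": force on the tool from outside, world axes, zero at the start; "wrist_torque": the same for the moment, N m; "gripper_width": finger opening in mm; "gripper_force": force on a finger pad.
Only numpy, scipy, OpenCV 4.12 (cv2) and the standard library are available. Lean on these libraries where they do the work, as an engineer would, in place of code of your own. Each camera call takes 0.05 s, during which the arm holds its last target. There are 200 camera calls.

TASK

One of the three terminals on the battery pack is still bare. Pick up the loose grey cap that fits it (the bigger of the two), set it upright over the stud and press it down until it clicks and sits fully home, then keep pressing: finish while still holding the cap pressed down with about 10 N. Press no harder than a firm hand would (stay well under 60 N), and leave the small cap, socket, screwdriver and power driver where they are.

Things in the scene. Friction and masses are not known exactly. Their poses are not given: they have to be found in the camera images.
- cap: the loose grey plastic snap cap, upright on the 4 mm rubber mat, open side down, about 50 g. Origin: centre of its open underside, z up along its axis. Skirt 40 mm in diameter, 30 mm tall, with a flat shoulder on top. Inside: a lip 3 mm tall at the mouth with a bore of 21 mm, above it a cavity of 30 mm diameter up to 26 mm above the origin
- cap_knob (a point): middle of the cap's round grip knob, 42 mm above the cap's origin on its axis. The knob is 24 mm in diameter and 24 mm tall, standing on the shoulder (from 30 to 54 mm above the cap's origin)
- stud: the bare steel terminal on the pack's deck, the only one of the three without a cap; fixed. Origin: centre of the underside of its flange, on the deck's top (74 mm above the table), z up along its axis. Flange 44 mm in diameter, 4 mm thick; post 18 mm in diameter up to 20 mm above the origin, tapering to 8 mm at its tip 27 mm above the origin
- stud_catches (a point): point on the stud's axis, 12 mm above its origin, at the middle of four spring-loaded round catches that bulge from the post to 25 mm across. The descending cap meets them when its underside is about 16 mm above the stud's origin, resists with up to 8 to 12 N over the next 4 mm, then clicks: the force drops and the catches draw the cap down with some 5 N until near the flange
- stud_seat (a point): centre of the flange's top, 4 mm above the stud's origin: the cap is fully home when its underside rests here. The flange is rigid: the force rises steeply again once the cap meets it. The neighbouring terminals in the row are fixed and already wear caps of the same size, 80 mm apart, knob tops 58 mm above the deck
- pack: the battery pack, fixed, about 320 mm (its x) by 286 mm (its y). Origin: centre of the underside of its module block, on the mat; its -x side, towards the robot, is the black deck 70 mm above the origin, with a row of three terminals (80 mm apart along its y, at x = -155 mm, the middle one at y = 0); the grey modules behind the deck reach 90 mm above the origin
- small_cap: a loose smaller grey cap of the same form, too small for the stud: skirt 28 mm in diameter, 40 mm tall over all with its knob. Origin: centre of its underside. Leave it alone
- socket: a steel deep socket standing upright, 26 mm in diameter, 70 mm tall. Origin: centre of its underside. Leave it alone
- screwdriver: a screwdriver lying on the mat, about 200 mm long along its x, handle to -x. Origin: underside. Leave it alone
- driver: a cordless power driver standing on its battery foot (115 by 75 mm), 220 mm tall, nose along its x. Origin: centre of its underside. Leave it alone
Not all that is in view belongs to the job. Leave any purple or red look-alike of the cap alone.

How it is judged (in metres and radians):
On the way, in this order (a step that is already met when the one before it is completed fails the run):
1. the cap is lifted clear of the mat in the fingers (height (world z) of cap above 0.04 m and contact force between the fingers and cap above 1 N), for 0.1 s.
2. the cap has clicked over the catches and sits home on the stud (z of cap in the frame of stud between 0.002 and 0.006 m and horizontal distance between cap and stud below 0.004 m and angle between cap's own z axis and vertical below 0.12 rad), for 0.2 s.
At the end, for the whole second after the job is handed in: The cap is upright on the stud (tilt under 0.12 rad, axes within 4 mm), its underside within 2 mm of 4 mm above the stud's origin (resting on the flange), the fingers are still on it and it is being pressed onto the stud with more than 4 N all through the last second (all of step 2 and contact force between cap and stud above 4 N and contact force between the fingers and cap above 3 N); the arm keeps its last pose, push and grip.
It fails at once if the cap is pressed on the stud with more than 60 N (contact force between cap and stud above 60 N).
It fails at once if a bystander (small cap, socket, screwdriver or driver) is moved more than 30 mm (distance of any of small_cap, socket, screwdriver, driver from where it was at the start of the episode above 0.03 m).
It also fails if it takes over 48 s, if anything falls off the work surface, if the arm or the gripper's body presses on something with over 40 N, if the wrist force passes 120 N, or if a joint passes its speed limit or range.

## Working session

There is one attempt and no reset: what is moved stays moved. The work goes in short steps, Python scripts to look and compute and a shell command to move; the robot and the scene stay as the last step left them, time stands still between calls to the robot, and variables do not carry over. Pictures are saved under pics/ and viewed, at most 10 in all, crops included, and the job is handed in when it is done.

```bash
mkdir -p pics; cat > h.py <<'E'
import numpy as np, cv2
from rig import env
from scipy.spatial.transform import Rotation as R
def shot(n):
    s=env.read_state(); p,d=env.read_camera(n); m=env.camera_model(n)
    if 'extrinsics' in m: T=np.array(m['extrinsics'])
    else:
        W=np.eye(4); W[:3,:3]=R.from_rotvec(s['ee_rot']).as_matrix(); W[:3,3]=s['eef_pos']; T=W@np.array(m['hand_eye'])
    return p,d,m,T
def plane(m,T,u,v,z):
    r=T[:3,:3]@np.array([(u-m['cx'])/m['fx'],(v-m['cy'])/m['fy'],1]); o=T[:3,3]
    return o+r*(z-o[2])/r[2]
def cloud(d,m,T):
    v,u=np.mgrid[:d.shape[0],:d.shape[1]]
    c=np.stack([(u-m['cx'])/m['fx']*d,(v-m['cy'])/m['fy']*d,d],-1)
    return c@T[:3,:3].T+T[:3,3]
E
python3 - <<'E'
from h import *
print(env.read_state())
a=[]
for n in('top','side'):
    p,d,m,T=shot(n); np.savez(n,p=p,d=d,T=T); print(n,T.round(2),m['fx'],m['cx'])
    a.append(p)
cv2.imwrite('pics/top.png',cv2.resize(a[0][:,:,::-1],(784,588)))
cv2.imwrite('pics/side.png',cv2.resize(a[1][:,:,::-1],(784,588)))
E
```

```text
{'clock': 0.0, 'joint_positions': array([ 1.18447649e+00,  3.07552515e-01,  1.50767772e+00, -2.62718078e-05,
        1.32838068e+00, -7.34927516e-02]), 'qvel': array([ 0.00129443,  0.00016147,  0.00161792,  0.00108201,  0.0008663 ,
       -0.00160451]), 'effort': array([ 3.52502493e-04, -4.57553959e+01, -2.51915878e+01,  1.12540058e-04,
        1.34993397e-02,  1.57914394e-05]), 'eef_pos': array([176.72184234, 546.43879585, 230.39112868]), 'ee_rot': array([-4.89308596e-01, -3.10281134e+00,  3.09556313e-03]), 'wrist_force': array([-0.60669877, -0.50173665, -0.26712165]), 'wrist_torque': array([ 0.04919491, -0.01901406,  0.01762079]), 'gripper_force': 0.0, 'gripper_width': 85.49467844157508}
top [[-2.00000e-02 -9.90000e-01  1.20000e-01  3.91110e+02]
 [-1.00000e+00  2.00000e-02  1.00000e-02 -2.89000e+00]
 [-1.00000e-02 -1.20000e-01 -9.90000e-01  1.01091e+03]
 [ 0.00000e+00  0.00000e+00  0.00000e+00  1.00000e+00]] 346.66825609892396 253.36094457164035
side [[ 8.4000e-01 -2.7000e-01  4.8000e-01 -1.0246e+02]
 [-5.5000e-01 -4.5000e-01  7.1000e-01 -8.5710e+02]
 [ 2.0000e-02 -8.5000e-01 -5.2000e-01  7.3826e+02]
 [ 0.0000e+00  0.0000e+00  0.0000e+00  1.0000e+00]] 363.1110736424117 256.9375844732997
```

View pics/top.png

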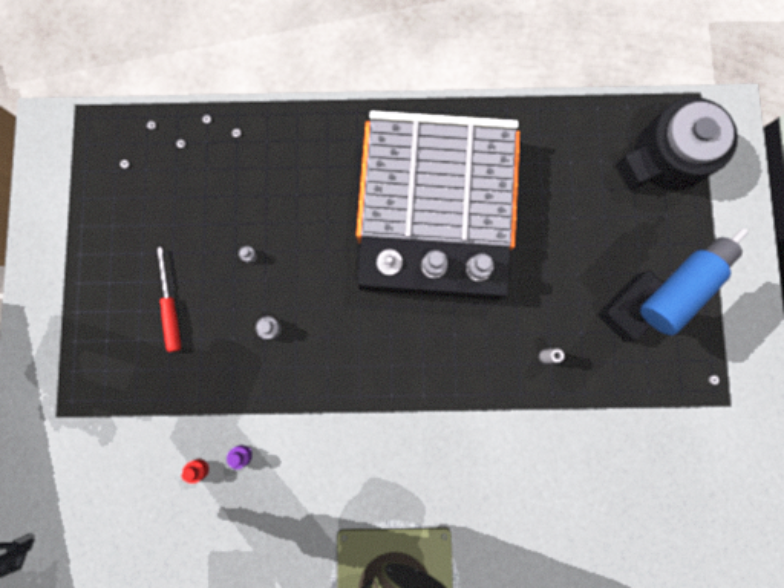

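View pics/side.png

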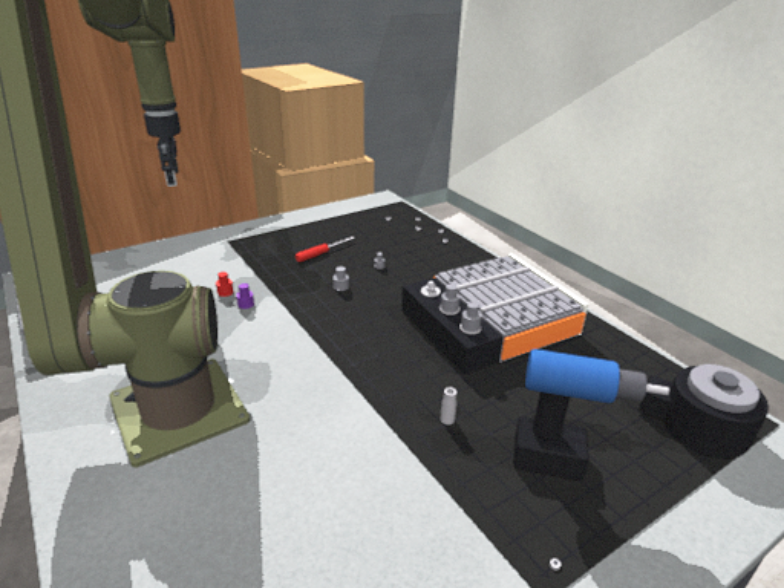

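The top picture (784x588) shows these possible mistakes:
- bigger grey cap (266,327)
- small cap (247,254)
- purple look-alike (239,457) and red look-alike (195,471)
- capped terminals (434,264) and (481,266)
- socket (552,356)

The bare stud is at (389,262). I choose (266,327), which is the larger of the two loose grey ones. The side view shows it at (341,279). Next I'll measure it and check a crop.

```bash
python3 - <<'E'
from h import *
P={}
for n,pts in (('top',dict(cap=(266,327),small=(247,254),stud=(389,262),c1=(434,264),c2=(481,266))),('side',dict(cap=(341,279),small=(380,262),stud=(431,289),c1=(450,300),c2=(472,320)))):
    z=np.load(n+'.npz'); m=env.camera_model(n); C=cloud(z['d'],m,z['T']); hsv=cv2.cvtColor(z['p'],cv2.COLOR_RGB2HSV)
    base={'cap':4,'small':4}
    for k,(u,v) in pts.items():
        u,v=u/784*512,v/588*384; b=base.get(k,74)
        s=np.s_[int(v)-22:int(v)+22,int(u)-22:int(u)+22]
        c=C[s].reshape(-1,3); g=C[int(v),int(u)]
        c=c[(np.hypot(*(c[:,:2]-g[:2]).T)<35)&(c[:,2]>b+4)&(c[:,2]<b+75)]
        hi=c[c[:,2]>c[:,2].max()-5]
        print(n,k,len(c),'zmax %.1f'%c[:,2].max(),'topmean',hi.mean(0).round(1),len(hi),'bbox',c.min(0).round(1),c.max(0).round(1))
    if n=='top':
        cv2.imwrite('pics/crop.png',cv2.resize(z['p'][145:245,140:270,::-1],(780,600),interpolation=cv2.INTER_CUBIC))
E
```

```text
top cap 185 zmax 61.6 topmean [468.1 226.3  58.6] 48 bbox [435.3 204.4   8.2] [496.5 245.2  61.6]
top small 88 zmax 47.1 topmean [611.  268.8  44.5] 20 bbox [596.8 240.7   8. ] [636.9 280.7  47.1]
top stud 118 zmax 103.1 topmean [578.8  -0.   99.9] 16 bbox [545.1 -20.4  78. ] [603.9  18.1 103.1]
top c1 214 zmax 135.4 topmean [571.6 -80.9 132.1] 53 bbox [ 532.8 -101.8   78.1] [589.9 -60.6 135.4]
top c2 216 zmax 135.0 topmean [ 564.1 -159.8  132.4] 52 bbox [ 544.4 -178.5   78. ] [ 583.4 -139.5  135. ]
side cap 120 zmax 58.3 topmean [465.7 227.3  56. ] 20 bbox [446. 206.   9.] [484.4 241.3  58.3]
side small 51 zmax 44.9 topmean [608.1 270.6  43.2] 6 bbox [594.9 256.    8.2] [625.1 284.2  44.9]
side stud 45 zmax 101.3 topmean [574.9  -3.1  98.7] 8 bbox [559.5 -20.7  78. ] [597.3  18.2 101.3]
side c1 177 zmax 132.8 topmean [568.5 -81.4 130.9] 26 bbox [ 550.3 -101.4   78.3] [590.  -59.7 132.8]
side c2 205 zmax 132.7 topmean [ 561.5 -159.7  130.8] 29 bbox [ 538.5 -179.8   78.2] [ 580.4 -141.6  132.7]
```

View pics/crop.png

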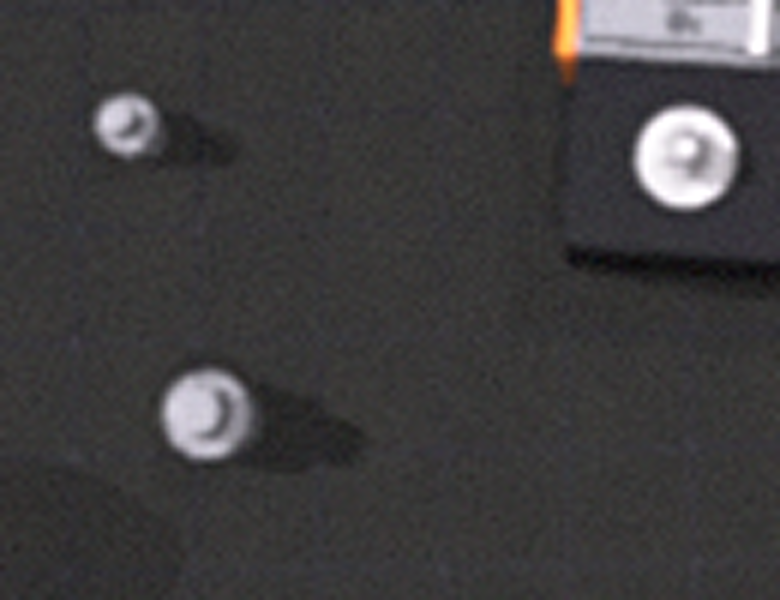

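The crop confirms it: the big cap is at (205,415), clearly wider than the small one at (128,125), and the bare stud is at (687,158). The cap is near (467,227) and the stud near (577,-1.5). I'm moving above the cap.

```bash
python3 -m pendant '[[29,-31.9,0,0,0,0,1],[29,-31.9,0,0,0,0,1],[29,-31.9,0,0,0,0,1],[29,-31.9,0,0,0,0,1],[29,-31.9,0,0,0,0,1],[29,-31.9,0,0,0,0,1],[29,-31.9,0,0,0,0,1],[29,-31.9,0,0,0,0,1],[29,-31.9,0,0,0,0,1],[29,-31.9,0,0,0,0,1],[29,-31.9,0,0,0,0,1],[29,-31.9,0,0,0,0,1],[29,-31.9,0,0,0,0,1],[29,-31.9,0,0,0,0,1],[29,-31.9,0,0,0,0,1],[29,-31.9,0,0,0,0,1],[29,-31.9,0,0,0,0,1],[29,-31.9,0,0,0,0,1]]' 60
cat > w.py <<'E'
from h import *
import sys
p,d,m,T=shot('wrist'); np.savez('wrist',p=p,d=d,T=T)
cv2.imwrite(sys.argv[1],p[:,:,::-1]); s=env.read_state()
print(s['clock'],s['eef_pos'].round(1),R.from_rotvec(s['ee_rot']).as_matrix().round(3).tolist())
C=cloud(d,m,T); g=np.array([float(sys.argv[2]),float(sys.argv[3])]); b=float(sys.argv[4]) 
k=(np.hypot(C[...,0]-g[0],C[...,1]-g[1])<40)&(d>0)
for lo,hi in eval(sys.argv[5]):
    q=k&(C[...,2]>b+lo)&(C[...,2]<b+hi); q=cv2.morphologyEx(q.astype('u1'),cv2.MORPH_OPEN,np.ones((3,3)))>0
    if q.sum()<10: continue
    c=C[q]; cn=max(cv2.findContours(q.astype('u1'),0,1)[0],key=cv2.contourArea)
    (u,v),r=cv2.minEnclosingCircle(cn)
    print(lo,hi,len(c),'z',np.median(c[:,2]).round(1),'bbox mid',((c.min(0)+c.max(0))/2).round(1),'size',np.ptp(c,0).round(1),'ray',plane(m,T,u,v,np.median(c[:,2])).round(1),'px',(round(u),round(v),round(r)))
E
python3 w.py pics/w1.png 467 227 4 '[(50,60),(26,34),(8,60)]'
```

```text
clock: 1.6
eef_pos: [466.4, 228.8, 231.4]
ee_rot: [0.487, 3.104, 0.0]
wrist_force: [0.4, 0.1, 0.3]
gripper_width: 84.9
gripper_force: 0.0
1.65 [466.5 228.7 231.4] [[-0.952, 0.306, 0.0], [0.306, 0.952, 0.0], [-0.0, 0.0, -1.0]]
50 60 281 z 57.7 bbox mid [469.2 229.9  57.5] size [22.8 23.4  6.2] ray [468.9 230.   57.7] px (251, 178, 10)
26 34 320 z 33.9 bbox mid [466.5 229.9  34.8] size [33.1 39.1  6.3] ray [468.8 229.8  33.9] px (251, 174, 15)
8 60 746 z 34.8 bbox mid [469.1 229.9  36.3] size [38.9 39.2 48.5] ray [467.2 230.1  34.8] px (250, 173, 16)
```

View pics/w1.png

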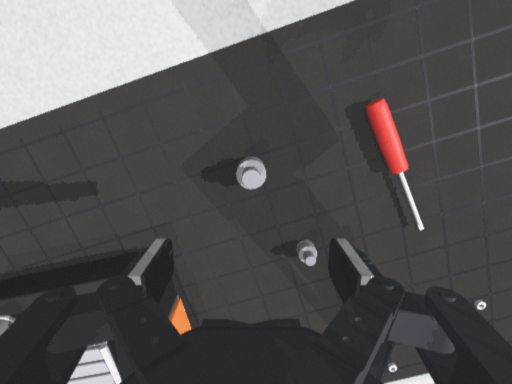

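The wrist view shows the big cap at (251,175) under the open fingers, with the small cap at (308,253) clear of them. I'm descending to grasp the knob, with the tips just above the shoulder.

```bash
python3 -m pendant '[[0.1,0.1,-4,0,0,0,1],[0.1,0.1,-8,0,0,0,1],[0.1,0.1,-11,0,0,0,1],[0.1,0.1,-14,0,0,0,1],[0.1,0.1,-16,0,0,0,1],[0.1,0.1,-18,0,0,0,1],[0.1,0.1,-19,0,0,0,1],[0.1,0.1,-19.5,0,0,0,1],[0.1,0.1,-19.5,0,0,0,1],[0.1,0.1,-19.5,0,0,0,1],[0.1,0.1,-19.5,0,0,0,0]]' 60
python3 -m pendant '[[0,0,0,0,0,0,-0.3],[0,0,0,0,0,0,-0.6],[0,0,0,0,0,0,-1],[0,0,0,0,0,0,-1],[0,0,0,0,0,0,-1],[0,0,0,0,0,0,-1],[0,0,0,0,0,0,-1],[0,0,0,0,0,0,-1]]' 60
```

```text
clock: 2.57
eef_pos: [469.0, 229.6, 37.5]
ee_rot: [0.489, 3.101, 0.002]
wrist_force: [-0.1, 0.4, -0.3]
gripper_width: 75.5
gripper_force: 0.0
clock: 3.23
eef_pos: [468.2, 229.1, 36.9]
ee_rot: [0.489, 3.103, 0.0]
wrist_force: [-0.5, -0.4, 6.4]
gripper_width: 22.2
gripper_force: 58.6
```

```bash
python3 -m pendant '[[0,0,2,0,0,0,-1],[0,0,5,0,0,0,-1],[0,0,8,0,0,0,-1],[0,0,11,0,0,0,-1],[0,0,14,0,0,0,-1],[0,0,14,0,0,0,-1],[0,0,14,0,0,0,-1]]'
python3 -m pendant '[[1.5,-3,0,0,0,0,-1],[3,-6,0,0,0,0,-1],[4.5,-9,0,0,0,0,-1],[6,-12,0,0,0,0,-1],[7.5,-15,0,0,0,0,-1],[9,-18,0,0,0,0,-1],[9.5,-20,0,0,0,0,-1],[10.2,-21.5,0,0,0,0,-1],[10.9,-23,0,0,0,0,-1],[10.9,-23,0,0,0,0,-1],[10.9,-23,0,0,0,0,-1],[10.9,-23,0,0,0,0,-1]]'
python3 w.py pics/w2.png 577 -1.5 74 '[(-3,3),(2,7),(16,30)]'
python3 - <<'E'
from h import *
p,d,m,T=shot('side'); C=cloud(d,m,T); s=env.read_state()['eef_pos']
k=(np.hypot(C[...,0]-s[0],C[...,1]-s[1])<32)&(C[...,2]>s[2]-60)&(C[...,2]<s[2]-8); c=C[k]
print('cap side',len(c),c.min(0).round(1),c.max(0).round(1))
cv2.imwrite('pics/s2.png',cv2.resize(p[110:230,200:360,::-1],(800,600)))
E
```

```text
clock: 3.82
eef_pos: [469.2, 229.6, 178.1]
ee_rot: [0.489, 3.099, 0.004]
wrist_force: [-1.0, -0.3, -1.5]
gripper_width: 21.9
gripper_force: 59.1
clock: 4.82
eef_pos: [575.6, -0.4, 174.7]
ee_rot: [-0.489, -3.1, -0.0]
wrist_force: [0.2, 0.1, -1.2]
gripper_width: 22.2
gripper_force: 59.1
4.8667 [ 5.757e+02 -1.000e-01  1.751e+02] [[-0.952, 0.307, -0.003], [0.307, 0.952, 0.001], [0.003, -0.0, -1.0]]
-3 3 2717 z 73.9 bbox mid [573.3  -1.5  74.4] size [72.2 79.7  5.3] ray [575.7  -1.2  73.9] px (248, 195, 41)
2 7 731 z 77.9 bbox mid [575.4   1.6  78.3] size [35.  43.1  4.5] ray [578.9   1.9  77.9] px (252, 198, 23)
16 30 38 z 93.1 bbox mid [571.4   3.1  93.2] size [4.6 8.  6.3] ray [571.6   3.3  93.1] px (252, 196, 5)
cap side 77 [553.4 -22.7 142. ] [590.4   7.9 167.3]
```

View pics/w2.png

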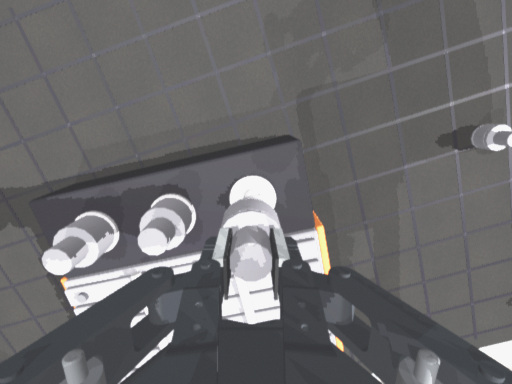

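View pics/s2.png

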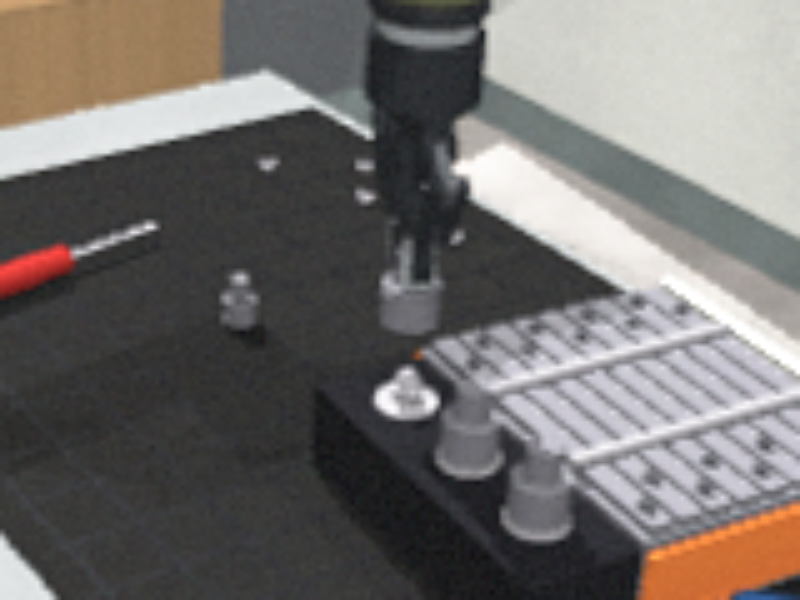

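The wrist view shows the cap gripped at (251,240) and the flange partly hidden behind it at (252,195). The side crop shows the cap upright at (412,300) above the stud at (405,395). I'll fit circles of known radius in both views to get the remaining offset.

```bash
cat > fit.py <<'E'
from h import *
from scipy.optimize import least_squares
s=env.read_state()['eef_pos']; zb=s[2]-33
print('tcp',s.round(1))
fit=lambda q,r,g:least_squares(lambda c:np.hypot(*(q-c).T)-r,g,loss='soft_l1')
for n in('wrist','side','top'):
    p,d,m,T=shot(n); C=cloud(d,m,T); cam=T[:2,3]
    rr=np.hypot(C[...,0]-s[0],C[...,1]-s[1])
    k=(rr<32)&(C[...,2]>zb+3)&(C[...,2]<zb+27)&(d>0)
    k=cv2.erode(k.astype('u1'),np.ones((2,2)))>0
    if k.sum()>15:
        f=fit(C[k][:,:2],20,s[:2]); print(n,'cap',f.x.round(1),'rms',np.sqrt(np.mean(f.fun**2)).round(2),k.sum())
    b=(rr<45)&(C[...,2]>75.5)&(C[...,2]<81)&(p.min(2)>110)
    cn=[c for c in cv2.findContours(b.astype('u1'),0,1)[0] if len(c)>5]
    if not cn: continue
    h=cv2.convexHull(max(cn,key=cv2.contourArea))[:,0].astype(float)
    q=np.array([plane(m,T,u,v,78)[:2] for u,v in h])
    if n=='wrist': q=q[h[:,1]<h[:,1].min()+22]
    f=fit(q,22,[577,-1.5]); print(n,'stud',f.x.round(1),'rms',np.sqrt(np.mean(f.fun**2)).round(2),len(q))
E
python3 fit.py
```

```text
tcp [5.759e+02 1.000e-01 1.755e+02]
wrist cap [577.3   0.8] rms 0.22 492
wrist stud [579.4   1.6] rms 0.36 13
side cap [575.7   0.7] rms 1.66 51
side stud [576.6  -1.5] rms 1.25 9
top stud [578.7  -1.1] rms 0.61 11
```

```bash
python3 -m pendant '[[0.2,0,-1,0,0,0,-1],[0.2,0,-2,0,0,0,-1],[0.2,0,-3,0,0,0,-1],[0.2,0,-3.5,0,0,0,-1],[0.2,0,-3.5,0,0,0,-1],[0.2,0,-3.5,0,0,0,-1]]'
python3 fit.py
python3 - <<'E'
from h import *
p=shot('side')[0]; q=shot('wrist')[0]
a=cv2.resize(p[140:215,240:340,::-1],(400,300)); b=cv2.resize(q[130:280,150:350,::-1],(400,300))
cv2.imwrite('pics/b3.png',np.hstack([a,b]))
E
```

```text
clock: 5.57
eef_pos: [578.4, -0.9, 140.4]
ee_rot: [-0.489, -3.101, 0.0]
wrist_force: [0.4, -0.3, -0.5]
gripper_width: 22.7
gripper_force: 59.1
tcp [578.4  -0.9 140.4]
wrist cap [ 5.798e+02 -2.000e-01] rms 0.22 502
wrist stud [579.3   1.6] rms 0.2 14
side cap [5.785e+02 1.000e-01] rms 1.89 48
side stud [574.8  -1.8] rms 1.53 10
top stud [578.   0.] rms 1.2 8
```

View pics/b3.png

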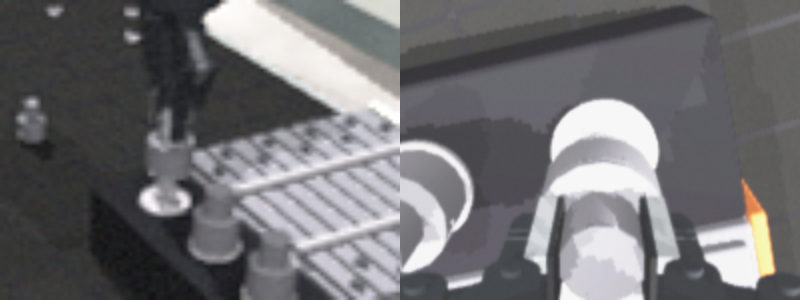

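The left half (side) shows the cap at (170,155) right over the stud tip. The right half (wrist) shows the flange at (605,150) centred on the cap within about 2 mm. I'll nudge y by about +1.3 mm and go down until just before the catches.

```bash
python3 -m pendant '[[-0.02,0.13,0,0,0,0,-1],[-0.02,0.13,-0.5,0,0,0,-1],[-0.02,0.13,-1,0,0,0,-1],[-0.02,0.13,-1.4,0,0,0,-1],[-0.02,0.13,-1.4,0,0,0,-1],[-0.02,0.13,-1.4,0,0,0,-1]]'
python3 fit.py | head -3
```

```text
clock: 6.32
eef_pos: [578.3, 0.4, 126.6]
ee_rot: [-0.489, -3.102, 0.0]
wrist_force: [-0.2, 0.2, -0.4]
gripper_width: 21.7
gripper_force: 59.1
tcp [5.783e+02 4.000e-01 1.266e+02]
wrist cap [579.7   1.2] rms 0.23 509
wrist stud [579.2   1.6] rms 0.22 14
```

```bash
python3 -m pendant '[[-0.02,0.02,-0.1,0,0,0,-1],[-0.02,0.02,-0.2,0,0,0,-1],[-0.02,0.02,-0.3,0,0,0,-1],[-0.02,0.02,-0.4,0,0,0,-1],[-0.02,0.02,-0.5,0,0,0,-1],[-0.02,0.02,-0.5,0,0,0,-1]]'
python3 -m pendant '[[0,0,-0.1,0,0,0,-1],[0,0,-0.2,0,0,0,-1],[0,0,-0.3,0,0,0,-1],[0,0,-0.4,0,0,0,-1],[0,0,-0.5,0,0,0,-1],[0,0,-0.5,0,0,0,-1]]'
```

```text
clock: 6.97
eef_pos: [578.7, 0.7, 122.5]
ee_rot: [0.489, 3.103, 0.0]
wrist_force: [0.8, -0.5, 0.3]
gripper_width: 21.8
gripper_force: 59.4
clock: 7.47
eef_pos: [578.8, 0.7, 118.1]
ee_rot: [0.489, 3.102, 0.0]
wrist_force: [-0.1, 1.1, 1.8]
gripper_width: 22.0
gripper_force: 59.6
```

```bash
python3 -m pendant '[[0,0,-0.1,0,0,0,-1],[0,0,-0.2,0,0,0,-1],[0,0,-0.2,0,0,0,-1]]'
python3 -m pendant '[[0,0,-0.1,0,0,0,-1],[0,0,-0.2,0,0,0,-1],[0,0,-0.2,0,0,0,-1]]'
```

```text
clock: 7.72
eef_pos: [578.1, 0.7, 114.1]
ee_rot: [-0.489, -3.102, -0.0]
wrist_force: [1.9, 0.8, -7.0]
gripper_width: 22.0
gripper_force: 58.9
clock: 7.97
eef_pos: [578.2, 0.6, 112.5]
ee_rot: [-0.489, -3.102, 0.0]
wrist_force: [1.1, 0.5, -5.5]
gripper_width: 22.0
gripper_force: 59.0
```

It clicked: the force has turned to a downward pull. I'll go the last bit in small steps.

```bash
for i in 1; do python3 -m pendant '[[0,0,-0.05,0,0,0,-1],[0,0,-0.1,0,0,0,-1],[0,0,-0.1,0,0,0,-1],[0,0,-0.1,0,0,0,-1]]'; done
python3 -m pendant '[[0,0,-0.05,0,0,0,-1],[0,0,-0.05,0,0,0,-1],[0,0,-0.05,0,0,0,-1]]'
```

```text
clock: 8.3
eef_pos: [578.4, 0.6, 112.3]
ee_rot: [-0.489, -3.103, 0.0]
wrist_force: [0.1, 0.6, -3.6]
gripper_width: 21.6
gripper_force: 59.0
clock: 8.55
eef_pos: [578.6, 0.5, 112.0]
ee_rot: [0.489, 3.103, -0.0]
wrist_force: [-0.4, 0.6, -2.0]
gripper_width: 22.1
gripper_force: 59.1
```

```bash
python3 -m pendant '[[0,0,-0.05,0,0,0,-1],[0,0,-0.1,0,0,0,-1],[0,0,-0.15,0,0,0,-1],[0,0,-0.2,0,0,0,-1],[0,0,-0.2,0,0,0,-1],[0,0,-0.2,0,0,0,-1]]'
```

```text
clock: 9.05
eef_pos: [578.9, 0.4, 111.0]
ee_rot: [0.489, 3.102, -0.0]
wrist_force: [-2.6, 0.5, 6.7]
gripper_width: 21.7
gripper_force: 60.2
```

```bash
python3 -m pendant '[[0,0,-0.05,0,0,0,-1],[0,0,-0.09,0,0,0,-1],[0,0,-0.09,0,0,0,-1],[0,0,-0.09,0,0,0,-1],[0,0,-0.09,0,0,0,-1],[0,0,-0.09,0,0,0,-1]]'
python3 fit.py|head -3
python3 - <<'E'
from h import *
p,d,m,T=shot('side'); C=cloud(d,m,T)
cv2.imwrite('pics/b4.png',cv2.resize(p[140:215,240:340,::-1],(800,600)))
print(env.read_state()['wrist_force'])
E
```

```text
clock: 9.55
eef_pos: [579.0, 0.4, 110.9]
ee_rot: [0.489, 3.101, -0.0]
wrist_force: [-3.4, -0.6, 11.4]
gripper_width: 21.9
gripper_force: 60.7
tcp [5.790e+02 4.000e-01 1.109e+02]
wrist cap [580.3   1.2] rms 0.25 513
wrist stud [579.1   1.7] rms 0.15 16
[-3.65799405 -1.38640773 11.00456979]
```

View pics/b4.png

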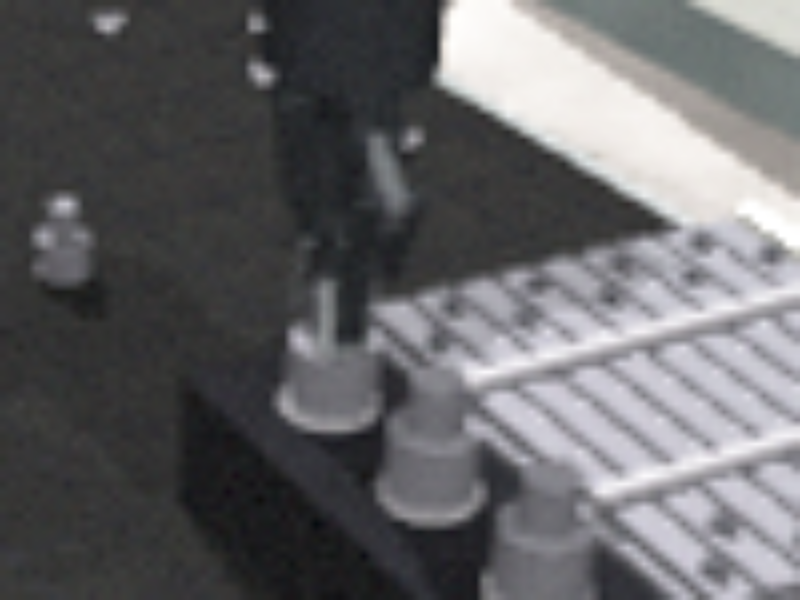

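The side crop shows the cap at (330,390) seated on the flange just like its neighbours. It is centred within about 1.3 mm, with a steady push of about 11 N. I'm handing in.

```bash
python3 -c "
from rig import env
print(env.sign_off())"
```

```text
the job is handed in; nothing more can be done
None
```

The big grey cap clicked onto the bare stud, looks fully seated on the flange (centred within about 1.3 mm), and I handed the job in with the gripper still pressing it down at about 11 N; no verdict came back.

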